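Clamp a cheese mould in a four-nut press, crisscross

TASK

Slide the cheese mould along its rails fully home against the end stop of the press. Then tighten the four lever nuts clockwise in crisscross order (a nut, then the one diagonally opposite, then the other two) in two passes: first turn each only to about halfway, and when all four are there, turn each to its stop, again by opposite pairs. Leave the mug, bagel, jar and box where they are.

Things in the scene. Friction and masses are not known exactly. Their poses are not given: they have to be found in the camera images.
- press: Cheese press fixed to the table. Origin: at table height under the middle of its wooden plate. White base 200 (x) by 320 (y, from -215 to +105) by 12 mm thick; the -y part is the infeed ledge. On it two aluminium rails along y (inner faces x = +-59, tops z = 22). Four lever nuts at (x, y) = (+-75, +-75) mm; near = -x, far = +x, left = +y, right = -y. Nothing stands above z = 102.
- plate_mid (a point): Middle of the top of the fixed square wooden pressing plate, 180 by 180 by 10 mm, underside at press z = 49 mm, top at 59: already run down to 2 mm above the mould; tightening the nuts moves it too little to see.
- stop (a point): Middle of the face of the aluminium end stop across the rails, at press (0, 65, 23) mm; the mould's +y end touches it when home.
- mould: Loose flat steel mould, blue lid, 110 (x) by 130 (y) by 35 mm, 0.4 to 0.85 kg, starting on the ledge between the rails, axes as the press. Origin: centre of underside. At its -y end a blue upright push plate, 60 wide (x), from y = -103 to -113 mm, top 76 mm above its underside: push it in +y by this. Home: touching the stop, origin at press (0, 0, 12); the push plate then stays outside the wooden plate.
- nut_near_left (a joint): Turn of the near left lever nut, rad, growing clockwise from above (tightening): starts at 0 to 0.25, halfway 0.7, hard stop (tight) 1.4. Stays where left; friction 0.15 N m (3.5 N at the peg). Lever 45 mm from nut axis to peg, top at press z = 75; in the press frame it points at the angle 2.271 - turn, anticlockwise from +x (so along +y at halfway).
- peg_near_left (a point): Centre of the top of the orange upright round peg, 12 mm thick, at the end of the near left lever; at press z = 102 mm, free for 27 mm above the lever. Push it sideways with a fingertip.
- nut_near_right (a joint): Turn of the near right lever nut, rad, growing clockwise from above (tightening): starts at 0 to 0.25, halfway 0.7, hard stop (tight) 1.4. Stays where left; friction 0.15 N m (3.5 N at the peg). Lever 45 mm from nut axis to peg, top at press z = 75; in the press frame it points at the angle 2.271 - turn, anticlockwise from +x (so along +y at halfway).
- peg_near_right (a point): Centre of the top of the orange upright round peg, 12 mm thick, at the end of the near right lever; at press z = 102 mm, free for 27 mm above the lever. Push it sideways with a fingertip.
- nut_far_left (a joint): Turn of the far left lever nut, rad, growing clockwise from above (tightening): starts at 0 to 0.25, halfway 0.7, hard stop (tight) 1.4. Stays where left; friction 0.15 N m (3.5 N at the peg). Lever 45 mm from nut axis to peg, top at press z = 75; in the press frame it points at the angle 2.271 - turn, anticlockwise from +x (so along +y at halfway).
- peg_far_left (a point): Centre of the top of the orange upright round peg, 12 mm thick, at the end of the far left lever; at press z = 102 mm, free for 27 mm above the lever. Push it sideways with a fingertip.
- nut_far_right (a joint): Turn of the far right lever nut, rad, growing clockwise from above (tightening): starts at 0 to 0.25, halfway 0.7, hard stop (tight) 1.4. Stays where left; friction 0.15 N m (3.5 N at the peg). Lever 45 mm from nut axis to peg, top at press z = 75; in the press frame it points at the angle 2.271 - turn, anticlockwise from +x (so along +y at halfway).
- peg_far_right (a point): Centre of the top of the orange upright round peg, 12 mm thick, at the end of the far right lever; at press z = 102 mm, free for 27 mm above the lever. Push it sideways with a fingertip.
- mug: Blue mug, 80 mm wide, 95 high, origin centre of underside. Bystander.
- bagel: Brown bagel, 108 mm wide, 38 high, origin centre of underside. Bystander.
- bag_box: Cardboard box of bags, 90 by 170 by 75 mm high, origin centre of underside. Bystander.
- jar: Amber jar with white lid, 72 mm wide, 100 high, origin centre of underside. Bystander.
There are look-alikes about, which are no part of the job. Of the things shaped like the mould, the steel one is meant.

How it is judged (in metres and radians):
On the way, in this order (a step that is already met when the one before it is completed fails the run):
1. the mould is home against the end stop, with no nut yet turned to half (y of mould in the frame of press between -0.006 and 0.006 m and x of mould in the frame of press between -0.008 and 0.008 m and angle between mould's own z axis and vertical below 0.06 rad and value of joint each of nut_near_left, nut_near_right, nut_far_left, nut_far_right below 0.4 rad), for 0.1 s.
2. first pass, first pair: two diagonally opposite nuts are about halfway (over 0.45), the other two not yet turned (under 0.4) (((value of joint each of nut_near_left, nut_far_right above 0.45 rad and value of joint each of nut_near_right, nut_far_left below 0.4 rad) or (value of joint each of nut_near_right, nut_far_left above 0.45 rad and value of joint each of nut_near_left, nut_far_right below 0.4 rad))), for 0.1 s.
3. first pass done: all four nuts about halfway (0.45 to 1.0) (value of joint nut_near_left between 0.45 and 1 rad and value of joint nut_near_right between 0.45 and 1 rad and value of joint nut_far_left between 0.45 and 1 rad and value of joint nut_far_right between 0.45 and 1 rad), for 0.1 s.
4. second pass, first pair: two opposite nuts tight (over 1.25), the other two still about halfway (under 1.0) (((value of joint each of nut_near_left, nut_far_right above 1.25 rad and value of joint each of nut_near_right, nut_far_left below 1 rad) or (value of joint each of nut_near_right, nut_far_left above 1.25 rad and value of joint each of nut_near_left, nut_far_right below 1 rad))), for 0.1 s.
At the end, for the whole second after the job is handed in: The mould is within 6 mm of home along the rails, flat and at rest, and all four nuts are turned beyond 1.25 rad (stop at 1.4) (y of mould in the frame of press between -0.006 and 0.006 m and x of mould in the frame of press between -0.008 and 0.008 m and angle between mould's own z axis and vertical below 0.06 rad and value of joint each of nut_near_left, nut_near_right, nut_far_left, nut_far_right above 1.25 rad and linear speed of mould below 0.01 m/s); the robot touches nothing.
It fails at once if the mug is moved by more than 20 mm or tipped (distance of mug from where it was at the start of the episode above 0.02 m or angle between mug's own z axis and vertical above 0.3 rad).
It fails at once if the bagel is moved by more than 20 mm or tipped (distance of bagel from where it was at the start of the episode above 0.02 m or angle between bagel's own z axis and vertical above 0.3 rad).
It fails at once if the bag box is moved by more than 20 mm or tipped (distance of bag_box from where it was at the start of the episode above 0.02 m or angle between bag_box's own z axis and vertical above 0.3 rad).
It fails at once if the jar is moved by more than 20 mm or tipped (distance of jar from where it was at the start of the episode above 0.02 m or angle between jar's own z axis and vertical above 0.3 rad).
It fails at once if a nut is turned well beyond halfway (over 1.1) while another is not yet halfway (under 0.45) (value of joint any of nut_near_left, nut_near_right, nut_far_left, nut_far_right above 1.1 rad and value of joint any of nut_near_left, nut_near_right, nut_far_left, nut_far_right below 0.45 rad).
It also fails if it takes over 72 s, if anything falls off the work surface, if the arm or the gripper's body presses on something with over 40 N, if the wrist force passes 120 N, or if a joint passes its speed limit or range.

ROBOT

A 6-joint arm with a two-finger parallel gripper is mounted at the origin on the work surface. World frame = base frame: x ahead of the robot, y to its left, z up, the work surface at z = 0. Lengths are in mm, angles in rad, forces in N, time in s.
With the tool pointing down it reaches from about 400 to 925 mm from the base axis. Payload 12.5 kg.
Tool frame: the origin (TCP) lies midway between the tips of the shut fingers; the grasp point (between the pads) lies 19 mm behind it; z points along the fingers, y is the direction in which the jaws open and shut (so a half turn about z gives the same grasp; the last joint's range is limited). The gripper opens to 95 mm and grips with 3 to 60 N. Pads are 20 mm wide; open, the fingers measure 119 mm over their backs; the gripper's body (75 mm by 180 mm) begins 59 mm behind the grasp point.
Start: joints at [1.171, 0.491, 1.559, -0, 1.092, -0.106], TCP at [180.978, 598.242, 214.661] pointing down, gripper open.
Joint ranges: [-3.1, 3.1], [-0.84, 2.19], [0.05, 2.79], [-1.13, 4.28], [0.06, 2.93], [-2.69, 2.69]. Speed limits (rad/s): [2.22, 2.22, 2.79, 3.14, 3.14, 3.14].

INTERFACE

Orientations are given as [roll, pitch, yaw] about the fixed x, y, z axes, in that order (R = Rz(yaw) Ry(pitch) Rx(roll)).
In Python, from cell import env gives the robot as it stands.
- The arm moves only by the tool drive_tool, never from a script. Its argument "increments" is a list of rows, each a list of 2 entries, a list of its own where there are three numbers: the shift along the tool's x, y, z as a fraction of full scale, then the turn, a rotation vector about the tool's x, y, z as a fraction of full scale. In form: [[[x, y, z], [ax, ay, az]], ...]. A call has 1 to 5 rows; each row shifts and turns the commanded pose from where the row before left it, along the tool's axes as they then stand; what a row does not reach is not made up. Full scale, the value 1, is 30 mm for a shift and 0.08 rad for a turn. A row lasts 1/12 s, in which the tool goes at most 41.7 mm and 7.16 degrees, less where a joint would pass 70% of its speed; a pose out of reach is approached as far as the arm can. A call with a number of a shift or a turn outside -1 to 1 is refused whole. A call with a gripper value outside its range is refused whole. "jaw" is the opening, from -1 (shut) to 1 (fully open), so that 0 is half open, set as the call begins (left out, the last holds). The fingers move at their own pace and stop on an object; the grip force is fixed at half the most. Time passes only in rows, so rows that do not move let the fingers close. It gives the time, the measured TCP pose, the force and the opening at its end, in the units of the state.
- env.state(): the state, without advancing time (a new reading comes with each control period).
- env.read_camera(name): name is "side" or "top"; returns a dict with "pixels" (400x640x3 uint8, blue, green, red), "vertical_fov" (degrees; the focal length in pixels is half the picture's height over the tangent of half this angle, whatever the lens; pixels are square), "cx", "cy" (the principal point, pixels), "world_to_cam" (4x4, takes a point from world to camera coordinates). Camera axes: x right, y down, z forward; pixel columns grow to the right and rows downward; lengths in mm; the calibration is good to about 2 mm. A picture is of the moment at which its call begins. There is no depth.
- env.job_done(): hands the job in, once; it reports no verdict.
Trained networks look in a picture, given as the dict that the camera call returned (one of the last four; its "shot" number tells which), for a name from the list of things; names that differ only in an ending like _2 or _b are one class to them, and where a whole thing is asked for, a point or a joint stands for the part that bears it (a point fixed in the world has none). Each returns a list of dicts, best first, with "score" (0 to 1); they miss things now and then, are a little off and sometimes report something else, mostly with a low value. They report only what shows in the picture. A call takes as long as a camera call. They do not tell look-alikes from the thing itself.
- env.boxes_of(target, picture): "point" ([x, y, z] in mm, in world coordinates, good to about 4 mm: the middle of the surface that is visible of it).
- env.tip_of(target, picture): "point" ([x, y, z] in mm, in world coordinates, good to about 4 mm: a listed point, or the origin of a listed thing).
The state is a dict: "t": time; "joints": joint angles; "qvel": joint speeds; "tau": joint torques, N m; "eef_pos": TCP position; "tcp_rot": TCP orientation; "ft_force": force on the tool from outside, world axes, zero at the start; "moment": the same for the moment, N m; "opening": opening from 0.0 (shut) to 1.0 (fully open).
Only numpy, scipy, OpenCV 4.12 (cv2) and the standard library are available. Lean on these libraries where they do the work, as an engineer would, in place of code of your own. Each camera call takes 0.05 s, during which the arm holds its last target.

## Working session

There is one attempt and no reset: what is moved stays moved. The work goes in short steps, Python scripts to look and compute and a tool call to move; the robot and the scene stay as the last step left them, time stands still between calls to the robot, and variables do not carry over. Pictures are saved under pics/ and viewed, and the job is handed in when it is done.

Besides the shell and the picture viewer there is one more tool, called after "Call:" by a JSON object that holds its "name" and its "arguments". drive_tool: Moves the arm, as the interface text tells. Its arguments: {"type":"object","properties":{"increments":{"type":"array","items":{"type":"array"}},"jaw":{"type":"number"}},"required":["increments"]}

```bash
mkdir -p pics; ls; python3 - <<'E'
from cell import env
import cv2
print(env.state())
for n in("side","top"):
    p=env.read_camera(n); cv2.imwrite(f"pics/{n}0.png",p["pixels"]); print(n,p["vertical_fov"],p["cx"],p["cy"],p["world_to_cam"].tolist() if hasattr(p["world_to_cam"],'tolist') else p["world_to_cam"],p["shot"])
    for t in["press","plate_mid","stop","mould","peg_near_left","peg_near_right","peg_far_left","peg_far_right","mug","bagel","bag_box","jar"]:
        print(t,[( [round(v) for v in d["point"]],round(d["score"],2)) for d in env.tip_of(t,p)])
E
```

```text
pics
{'t': 0.0, 'joints': array([ 1.17143460e+00,  4.91579154e-01,  1.55946815e+00, -1.11142545e-05,
        1.09170335e+00, -1.05633895e-01]), 'qvel': array([-0.00017219, -0.00143048, -0.00117242,  0.00012733, -0.00048895,
        0.00214773]), 'tau': array([-3.21597417e-04, -6.12654161e+01, -2.58187509e+01,  6.92765415e-02,
        4.82253497e-02, -7.85105476e-05]), 'eef_pos': array([180.85322014, 597.99618518, 214.04313799]), 'tcp_rot': array([-3.14044007e+00, -1.12294473e-04,  2.84786988e+00]), 'ft_force': array([ 1.01223592, -0.07643101, -1.26491488]), 'moment': array([ 0.01612904, -0.01934295, -0.01175599]), 'opening': 1.0004298704232082}
side 56.87472360250833 319.57703293797965 199.67223563373972 [[-0.9620600220736465, -0.2728097924725386, 0.00391548959206704, 524.3405191798282], [-0.20363310404131107, 0.7084101649112268, -0.6757873905223072, 202.63902825879924], [0.1815876451363246, -0.6509453551424569, -0.7370862037457391, 1002.1768239625711], [0.0, 0.0, 0.0, 1.0]] 1
press [([535, 82, 1], 0.85), ([438, 195, 102], 0.57)]
plate_mid [([538, 82, 63], 0.71)]
stop []
mould [([275
[... 548 characters left out ...]
60500481, -0.02584546359289247, -0.1923605169019362, 524.183043199304], [0.19278147395962011, -0.014901168564253829, -0.9811285636823421, 1393.3575603926004], [0.0, 0.0, 0.0, 1.0]] 2
press [([538, 82, 0], 0.81)]
plate_mid [([534, 87, 60], 0.8)]
stop [([533, 146, 23], 0.66)]
mould [([537, -14, 10], 0.89), ([379, -243, 1], 0.75), ([275, 229, 2], 0.6)]
peg_near_left [([442, 198, 106], 0.48)]
peg_near_right [([537, 83, 1], 0.73), ([442, 44, 105], 0.61)]
peg_far_left [([496, -469, 3], 0.72), ([538, 148, 25], 0.69), ([537, 85, 57], 0.68), ([585, 190, 104], 0.43)]
peg_far_right [([589, 49, 102], 0.59)]
mug []
bagel [([796, 58, 0], 0.89)]
bag_box [([497, -468, 0], 0.92)]
jar [([779, -148, 4], 0.64)]
```

View pics/side0.png

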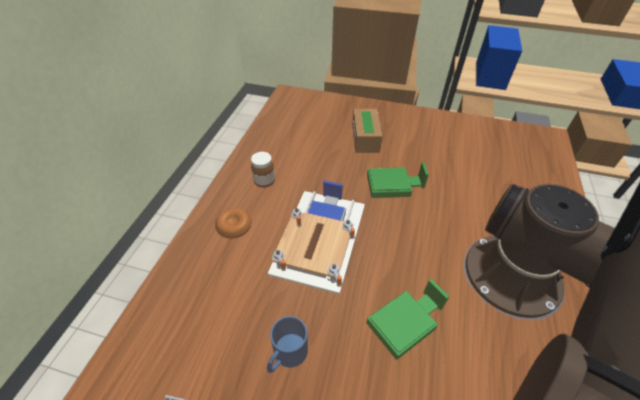

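View pics/top0.png

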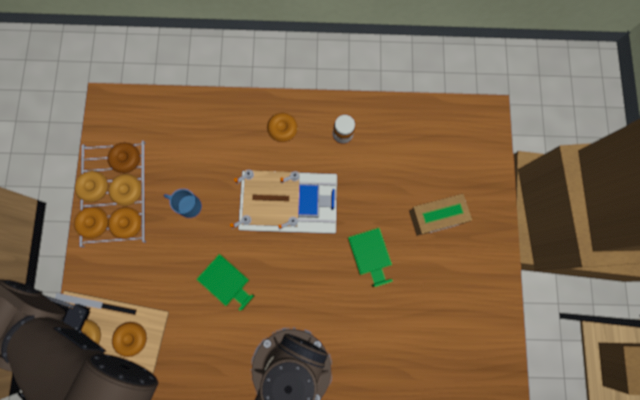

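```bash
python3 - <<'E'
import cv2
p=cv2.imread("pics/top0.png"); cv2.imwrite("pics/top0c.png",cv2.resize(p[150:290,180:380],None,fx=4,fy=4,interpolation=cv2.INTER_CUBIC))
E
```

```text
(no output)
```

View pics/top0c.png

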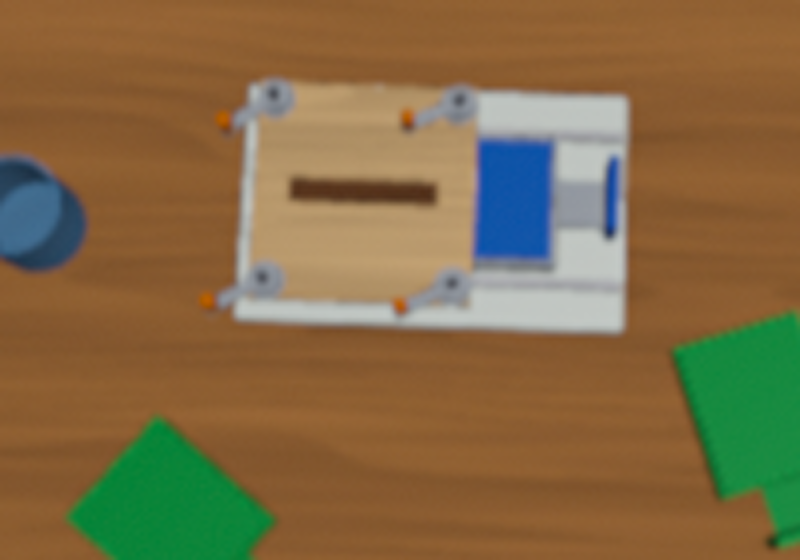

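The top view shows three mould-shaped things: green ones at (223,280) and (370,250), and the steel one with the blue lid and blue push plate on the press ledge at about (310,200). The enlarged crop confirms the steel one, so that is the one meant. The mug is at (185,203), to the left of the press. Next I fit the press pose from both views.

```bash
cat > h.py <<'E'
import numpy as np,cv2
from scipy.optimize import least_squares
def proj(p,P):
    f=200/np.tan(np.radians(p["vertical_fov"])/2); M=np.array(p["world_to_cam"]); c=np.atleast_2d(P)@M[:3,:3].T+M[:3,3]
    return np.c_[p["cx"]+f*c[:,0]/c[:,2],p["cy"]+f*c[:,1]/c[:,2]]
def orange(img):
    h=cv2.cvtColor(cv2.resize(img,None,fx=4,fy=4,interpolation=cv2.INTER_CUBIC),cv2.COLOR_BGR2HSV)
    return cv2.inRange(h,(5,190,150),(14,255,255))
def W(P,x,y,yaw):
    P=np.atleast_2d(P).astype(float);c,s=np.cos(yaw),np.sin(yaw)
    return np.c_[x+c*P[:,0]-s*P[:,1],y+s*P[:,0]+c*P[:,1],P[:,2]]
E
python3 - <<'E'
from h import *
from cell import env
a=env.read_camera("side");b=env.read_camera("top")
cv2.imwrite("pics/side1c.png",cv2.resize(a["pixels"][175:295,260:380],None,fx=5,fy=5,interpolation=cv2.INTER_CUBIC))
for p in(a,b):
    m=orange(p["pixels"]);n,l,s,c=cv2.connectedComponentsWithStats(m)
    for i in range(1,n):
        if s[i,4]>20: print(p["shot"],(c[i]+.5)/4-.5,s[i,2:]/4.)
base=np.array([[100,105,12],[-100,105,12],[-100,-215,12],[100,-215,12]])
nuts=np.array([[sx*75,sy*75,75] for sx in(-1,1) for sy in(-1,1)])
for p in(a,b):
    print(proj(p,W(base,537,83,0)).round(1).tolist()); print(proj(p,W(nuts,537,83,0)).round(1).tolist())
E
```

```text
4 [236.48076923 179.        ] [0.75 3.5  6.5 ]
4 [281.83928571 179.25595238] [1.25 2.25 5.25]
4 [232.30263158 223.90789474] [2.25 3.75 9.5 ]
4 [279.64880952 226.04761905] [ 2.   2.5 10.5]
[[267.3, 273.8], [340.0, 292.4], [364.2, 203.5], [303.4, 190.8]]
[[347.7, 222.6], [334.3, 267.3], [296.3, 211.2], [278.1, 253.5]]
[[241.7, 170.0], [238.4, 228.7], [335.4, 231.2], [336.2, 172.6]]
[[292.8, 219.7], [245.5, 218.5], [294.3, 173.9], [247.9, 172.6]]
```

View pics/side1c.png

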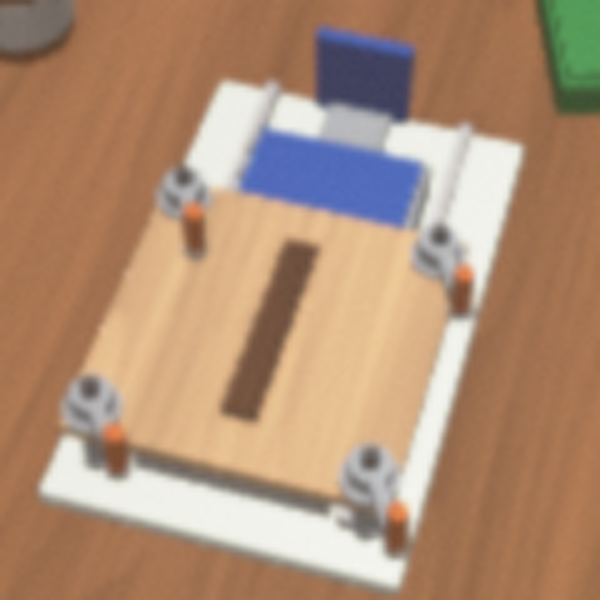

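```bash
cat > fit.py <<'E'
from h import *
from cell import env
a=env.read_camera("side");b=env.read_camera("top")
base=np.array([[100,105,12],[-100,105,12],[-100,-215,12],[100,-215,12.]])
nuts=np.array([[-75,75],[-75,-75],[75,75],[75,-75.]])
sb=[[268,273.6],[340,291.4],[364.6,204.4],[304.4,191.2]]
tb=[[242,171],[238.75,229.5],[336,232.75],[336.75,174]]
sp=[[339.4,276.8],[352.8,229],[283,261.2],[298.6,216.8]]
tp=[[232,224.6],[280,226.2],[236,179.5],[281.75,179.25]]
def pegs(t): 
    an=2.271-np.array(t); return np.c_[nuts+45*np.c_[np.cos(an),np.sin(an)],[102]*4]
def res(q):
    x,y,w=q[:3]; 
    return np.r_[(proj(a,W(base,x,y,w))-sb).ravel(),(proj(b,W(base,x,y,w))-tb).ravel(),(proj(a,W(pegs(q[3:]),x,y,w))-sp).ravel(),(proj(b,W(pegs(q[3:]),x,y,w))-tp).ravel()]
r=least_squares(res,[537,83,0,.1,.1,.1,.1],x_scale=[1,1,.01]+[.05]*4)
print(r.x,r.fun.reshape(-1,2).round(1).tolist())
x,y,w=r.x[:3]; print(W(pegs(r.x[3:]),x,y,w).round(1).tolist(), W(pegs([.7]*4),x,y,w).round(1).tolist(),W(pegs([1.4]*4),x,y,w).round(1).tolist())
# mould push plate: top edge
E
python3 fit.py
```

```text
[ 5.34972612e+02  8.16131942e+01 -5.50997250e-03  2.05038888e-01
  2.17445042e-01  4.51495329e-02  2.31150696e-01] [[0.0, -0.3], [0.7, 0.9], [0.7, -0.9], [0.1, -0.6], [0.2, -0.5], [-0.1, -0.3], [-0.3, -0.6], [0.0, -0.5], [0.6, 0.1], [0.7, 0.0], [0.5, -0.1], [0.7, 0.0], [-0.6, -0.5], [-0.2, -0.8], [-0.5, -0.5], [-0.0, -1.0]]
[[439.2, 196.7, 102.0], [438.9, 47.0, 102.0], [583.2, 192.0, 102.0], [589.4, 46.5, 102.0]] [[460.6, 202.0, 102.0], [459.8, 52.0, 102.0], [610.6, 201.2, 102.0], [609.8, 51.2, 102.0]] [[489.6, 191.3, 102.0], [488.7, 41.3, 102.0], [639.6, 190.5, 102.0], [638.7, 40.5, 102.0]]
```

```bash
python3 - <<'E'
from h import *
from cell import env
b=env.read_camera("top");a=env.read_camera("side")
# push-plate top middle at z=88: side crop (365,38)/5+(260,175) ; top crop ~(612,195)
for p,uv in((b,(333.2,198.8)),(a,(333,182.6))):
    r=least_squares(lambda q:(proj(p,[q[0],q[1],88.])-uv).ravel(),[535,-120]); print(r.x)
E
```

```text
[ 530.37004427 -118.46214157]
[ 537.42305068 -120.25698606]
```

Call:
{"name": "drive_tool", "arguments": {"increments": [[[0,0,0],[0,0,-1]],[[0,0,0],[0,0,-1]],[[0,0,0],[0,0,-1]],[[0,0,0],[0,0,-0.6]],[[-0.5,-0.5,0],[0,0,0]]], "jaw": -1}}

```text
t: 2.02
eef_pos: [194.4, 584.5, 214.5]
tcp_rot: [3.141, -0.0, 3.141]
ft_force: [-0.1, -0.2, -0.5]
opening: 0.708
```

Call:
{"name": "drive_tool", "arguments": {"increments": [[[-1,-0.8,0],[0,0,0]],[[-1,-0.8,0],[0,0,0]],[[-1,-0.8,0],[0,0,0]],[[-1,-0.8,0],[0,0,0]],[[-1,-0.8,0],[0,0,0]]]}}

```text
t: 2.43
eef_pos: [346.3, 461.0, 214.8]
tcp_rot: [3.141, 0.0, 3.136]
ft_force: [-0.1, -0.2, -0.1]
opening: 0.356
```

Call:
{"name": "drive_tool", "arguments": {"increments": [[[-1,-0.8,0],[0,0,0]],[[-1,-0.8,0],[0,0,0]],[[-1,-0.8,0],[0,0,0]],[[-1,-0.8,0],[0,0,0]],[[-1,-0.8,0],[0,0,0]]]}}

```text
t: 2.85
eef_pos: [495.8, 340.0, 214.8]
tcp_rot: [3.141, 0.0, 3.136]
ft_force: [-0.5, 0.4, -0.0]
opening: 0.021
```

Call:
{"name": "drive_tool", "arguments": {"increments": [[[-0.3,-1,0],[0,0,0]],[[-0.2,-1,0],[0,0,0]],[[-0.2,-1,0],[0,0,0]],[[-0.2,-1,0],[0,0,0]],[[-0.2,-1,0],[0,0,0]]]}}

```text
t: 3.27
eef_pos: [526.8, 189.7, 214.7]
tcp_rot: [3.141, 0.0, 3.136]
ft_force: [0.9, -0.1, 0.1]
opening: 0.001
```

Call:
{"name": "drive_tool", "arguments": {"increments": [[[0,-1,0],[0,0,0]],[[0,-1,0],[0,0,0]],[[0,-1,0],[0,0,0]],[[0,-1,0],[0,0,0]],[[0,-1,0],[0,0,0]]]}}

```text
t: 3.68
eef_pos: [525.6, 39.8, 214.8]
tcp_rot: [3.142, 0.0, 3.136]
ft_force: [0.3, 0.2, 0.1]
opening: 0.005
```

Call:
{"name": "drive_tool", "arguments": {"increments": [[[0,-1,0],[0,0,0]],[[0,-1,0],[0,0,0]],[[0,-1,0],[0,0,0]],[[0,-1,0],[0,0,0]],[[0,0,0],[0,0,0]]]}}

```text
t: 4.1
eef_pos: [525.2, -82.8, 214.7]
tcp_rot: [-3.141, 0.001, 3.133]
ft_force: [-0.6, -0.1, -1.3]
opening: 0.004
```

Call:
{"name": "drive_tool", "arguments": {"increments": [[[-0.3,-1,0],[0,0,0]],[[0,-1,0],[0,0,0]],[[0,-1,0.5],[0,0,0]],[[0,0,1],[0,0,0]],[[0,0,1],[0,0,0]]]}}

```text
t: 4.52
eef_pos: [533.9, -170.2, 139.4]
tcp_rot: [-3.141, 0.002, 3.134]
ft_force: [0.6, 0.4, -0.0]
opening: 0.002
```

Call:
{"name": "drive_tool", "arguments": {"increments": [[[0,0,1],[0,0,0]],[[0,0,1],[0,0,0]],[[0,0,0.7],[0,0,0]],[[0,0,0.4],[0,0,0]],[[0,0,0],[0,0,0]]]}}

```text
t: 4.93
eef_pos: [532.5, -168.0, 44.2]
tcp_rot: [3.14, -0.004, 3.136]
ft_force: [-0.3, 0.4, 0.7]
opening: 0.003
```

```bash
python3 - <<'E'
from h import *
from cell import env
a=env.read_camera("side")
cv2.imwrite("pics/side2.png",cv2.resize(a["pixels"][130:290,250:410],None,fx=3.7,fy=3.7,interpolation=cv2.INTER_CUBIC))
print(env.state()["eef_pos"])
E
```

```text
[ 533.19260576 -168.34589278   45.73466005]
```

View pics/side2.png

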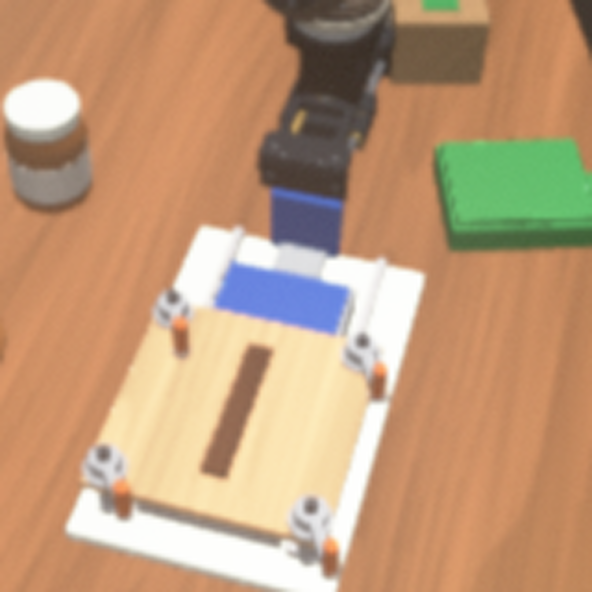

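The shut gripper stands just behind the blue push plate (crop about (305,190)), so I push in +y.

Call:
{"name": "drive_tool", "arguments": {"increments": [[[-0.05,0.4,0],[0,0,0]],[[0,0.3,0],[0,0,0]],[[0,0.2,0],[0,0,0]],[[0,0.2,0],[0,0,0]],[[0,0.2,0],[0,0,0]]]}}

```text
t: 5.4
eef_pos: [535.8, -129.3, 47.4]
tcp_rot: [-3.141, 0.002, 3.137]
ft_force: [-0.7, -5.2, 3.5]
opening: 0.007
```

Call:
{"name": "drive_tool", "arguments": {"increments": [[[0,0.2,0],[0,0,0]],[[0,0.2,0],[0,0,0]],[[0,0.2,0],[0,0,0]],[[0,0.2,0],[0,0,0]],[[0,0.2,0],[0,0,0]]]}}

```text
t: 5.82
eef_pos: [536.2, -100.0, 47.4]
tcp_rot: [-3.14, 0.002, 3.136]
ft_force: [-0.4, -7.0, 5.0]
opening: 0.006
```

Call:
{"name": "drive_tool", "arguments": {"increments": [[[0,0.2,0],[0,0,0]],[[0,0.2,0],[0,0,0]],[[0,0.2,0],[0,0,0]],[[0,0.2,0],[0,0,0]],[[0,0.2,0],[0,0,0]]]}}

```text
t: 6.23
eef_pos: [536.3, -70.0, 47.4]
tcp_rot: [-3.141, 0.002, 3.136]
ft_force: [-0.5, -6.5, 4.2]
opening: 0.001
```

Call:
{"name": "drive_tool", "arguments": {"increments": [[[0,0.2,0],[0,0,0]],[[0,0.2,0],[0,0,0]],[[0,0.1,0],[0,0,0]],[[0,0.1,0],[0,0,0]],[[0,0.1,0],[0,0,0]]]}}

```text
t: 6.65
eef_pos: [536.4, -49.0, 47.4]
tcp_rot: [-3.141, 0.002, 3.136]
ft_force: [0.1, -7.2, 5.6]
opening: 0.006
```

Call:
{"name": "drive_tool", "arguments": {"increments": [[[0,0.05,0],[0,0,0]],[[0,0.05,0],[0,0,0]],[[0,0.05,0],[0,0,0]],[[0,0.05,0],[0,0,0]],[[0,0,0],[0,0,0]]]}}

```text
t: 7.07
eef_pos: [536.4, -42.9, 47.4]
tcp_rot: [-3.141, 0.002, 3.136]
ft_force: [0.4, -5.1, 4.1]
opening: 0.001
```

Call:
{"name": "drive_tool", "arguments": {"increments": [[[0,0.05,0],[0,0,0]],[[0,0.05,0],[0,0,0]],[[0,0,0],[0,0,0]]]}}

```text
t: 7.32
eef_pos: [536.3, -40.8, 47.4]
tcp_rot: [-3.14, 0.002, 3.136]
ft_force: [-1.5, -12.8, 5.7]
opening: 0.004
```

Call:
{"name": "drive_tool", "arguments": {"increments": [[[0,0.05,0],[0,0,0]],[[0,0.05,0],[0,0,0]],[[0,0,0],[0,0,0]]]}}

```text
t: 7.57
eef_pos: [536.5, -40.4, 48.0]
tcp_rot: [-3.137, 0.002, 3.137]
ft_force: [-7.0, -37.3, 10.3]
opening: 0.007
```

The force jumped from 7 to 37 N at y = -40.5, close to the expected -43, so the mould is against the stop. I back off and check.

Call:
{"name": "drive_tool", "arguments": {"increments": [[[0,-0.4,0],[0,0,0]],[[0,-1,0],[0,0,0]],[[0,0,-1],[0,0,0]],[[0,0,-1],[0,0,0]],[[0,0,-1],[0,0,0]]]}}

```text
t: 7.98
eef_pos: [535.1, -78.8, 137.6]
tcp_rot: [3.141, -0.001, 3.135]
ft_force: [0.2, 0.2, 0.5]
opening: 0.005
```

Call:
{"name": "drive_tool", "arguments": {"increments": [[[1,0,-1],[0,0,0]],[[1,0,0],[0,0,0]],[[1,0,0],[0,0,0]],[[1,0.5,0],[0,0,0]],[[0.3,1,0],[0,0,0]]]}}

```text
t: 8.4
eef_pos: [403.9, -33.4, 166.3]
tcp_rot: [3.141, -0.001, 3.133]
ft_force: [0.8, 0.1, 0.4]
opening: 0.003
```

```bash
python3 - <<'E'
from h import *
from cell import env
a=env.read_camera("side")
b=env.read_camera("top")
A=cv2.resize(a["pixels"][180:300,260:380],None,fx=3.3,fy=3.3,interpolation=cv2.INTER_CUBIC)
B=cv2.resize(b["pixels"][150:250,230:350],None,fx=3.3,fy=3.3,interpolation=cv2.INTER_CUBIC)
B=cv2.copyMakeBorder(B,0,A.shape[0]-B.shape[0],0,0,cv2.BORDER_CONSTANT)
cv2.imwrite("pics/s3.png",np.hstack([A,B]))
for p in(a,b):print([( [round(v) for v in d["point"]],round(d["score"],2)) for d in env.tip_of("mould",p)])
print(env.state()["eef_pos"])
E
```

```text
[([379, -242, 3], 0.82), ([272, 228, 6], 0.59), ([779, -155, -2], 0.38)]
[([273, 231, 2], 0.58)]
[407.56071836 -32.56413399 166.5495673 ]
```

View pics/s3.png

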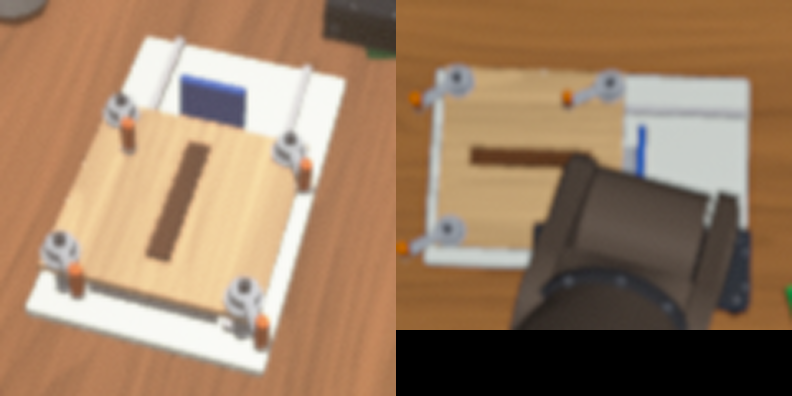

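```bash
python3 - <<'E'
from h import *
from cell import env
b=env.read_camera("top");a=env.read_camera("side")
for p,uv in((a,(324.5,204.6)),(b,(230+642/3.3,150+150/3.3))):
    r=least_squares(lambda q:(proj(p,[q[0],q[1],88.])-uv).ravel(),[535,-120]); print(r.x)
E
```

```text
[538.5720477  -27.45410526]
[ 549.01833446 -410.44257884]
```

Call:
{"name": "drive_tool", "arguments": {"increments": [[[0,1,0],[0,0,0]],[[0,1,0],[0,0,0]],[[0,0.65,0.7],[0,0,0]],[[0,0,1],[0,0,0]],[[0,0,1],[0,0,0]]]}}

```text
t: 9.12
eef_pos: [408.9, 47.0, 84.5]
tcp_rot: [-3.142, 0.003, 3.137]
ft_force: [0.0, -0.8, -0.2]
opening: 0.004
```

Call:
{"name": "drive_tool", "arguments": {"increments": [[[0,0,0],[0,0,0]],[[-0.3,0,0],[0,0,0]],[[-0.2,0,0],[0,0,0]],[[-0.1,0,0],[0,0,0]]]}}

```text
t: 9.45
eef_pos: [426.3, 46.2, 86.2]
tcp_rot: [3.141, -0.002, 3.135]
ft_force: [-5.5, 5.7, -0.8]
opening: 0.005
```

Call:
{"name": "drive_tool", "arguments": {"increments": [[[-0.15,0,0],[0,0,0]],[[-0.15,0,0],[0,0,0]],[[-0.15,0,0],[0,0,0]],[[-0.1,0,0],[0,0,0]],[[0,0,0],[0,0,0]]]}}

```text
t: 9.87
eef_pos: [443.6, 46.0, 86.7]
tcp_rot: [3.141, 0.002, 3.135]
ft_force: [-1.5, 0.7, -0.4]
opening: 0.007
```

```bash
cat > look.py <<'E'
import sys
from h import *
from cell import env
a=env.read_camera("side")
A=cv2.resize(a["pixels"][180:300,260:380],None,fx=5,fy=5,interpolation=cv2.INTER_CUBIC)
# draw where peg tops would be at halfway (green) & tight (yellow)
for s,c in((.7,(0,255,0)),(1.4,(0,255,255)),(1.0,(255,0,255))):
    an=2.271-s
    for nx in(-75,75):
        for ny in(-75,75):
            u=proj(a,W([nx+45*np.cos(an),ny+45*np.sin(an),102],535,81.8,-.0055))[0]
            cv2.circle(A,tuple(int(v) for v in ((u-[260,180]+.5)*5)),3,c,1)
cv2.imwrite(f"pics/{sys.argv[1]}.png",A); print(env.state()["eef_pos"])
E
python3 look.py n1
```

```text
[443.50349448  45.97048268  86.55354474]
```

View pics/n1.png

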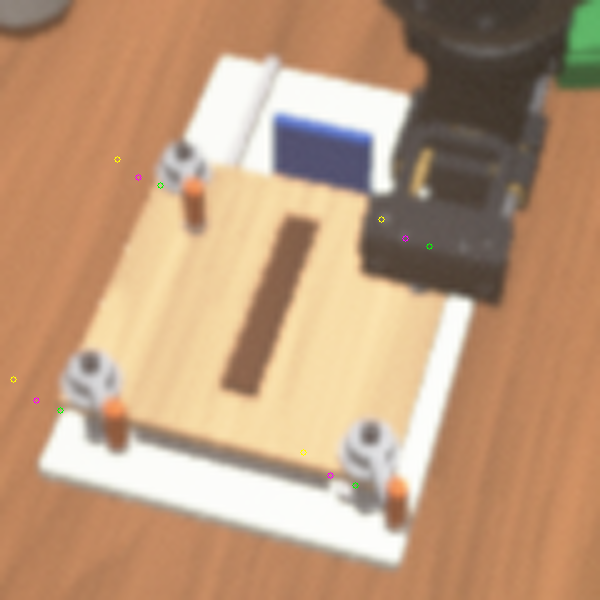

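Call:
{"name": "drive_tool", "arguments": {"increments": [[[0.4,0,0],[0,0,0]],[[0,0,-1],[0,0,0]],[[0,0,-0.8],[0,0,0]],[[-0.6,1,0],[0,0,0]],[[-0.8,1,0],[0,0,0]]]}}

```text
t: 10.33
eef_pos: [473.9, 105.8, 142.3]
tcp_rot: [3.141, 0.005, 3.132]
ft_force: [1.1, -0.2, 0.4]
opening: 0.003
```

Call:
{"name": "drive_tool", "arguments": {"increments": [[[-0.9,1,0],[0,0,0]],[[-1,1,0],[0,0,0]],[[-0.9,1,0],[0,0,0]],[[0,0,0],[0,0,0]],[[0,0,0],[0,0,0]]]}}

```text
t: 10.75
eef_pos: [557.8, 196.1, 139.8]
tcp_rot: [3.141, 0.002, 3.137]
ft_force: [0.4, -1.0, -0.2]
opening: 0.004
```

```bash
python3 look.py n2
```

```text
[556.81850283 195.04401949 139.68089319]
```

View pics/n2.png

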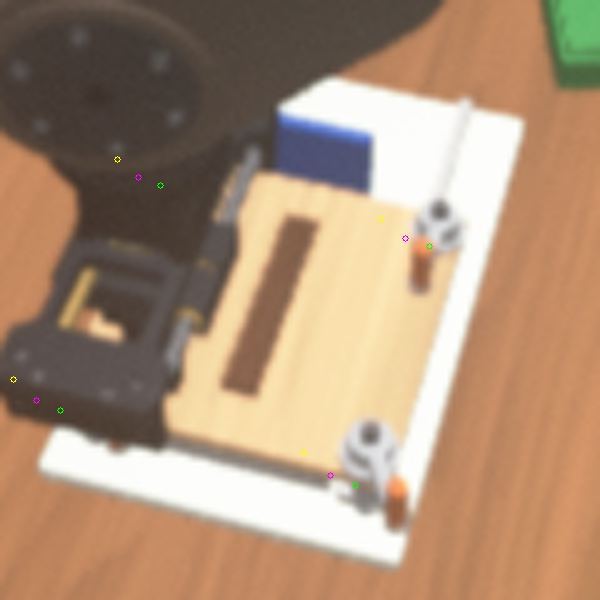

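NR's peg is now at (421,245), just past the halfway mark, at about 0.78 rad. That also gives me the offset from TCP to peg, about 19.5 mm. Next is far left.

Call:
{"name": "drive_tool", "arguments": {"increments": [[[0.3,0,0.8],[0,0,0]],[[0,0,1],[0,0,0]],[[0,0,0],[0,0,0]],[[-0.2,0,0],[0,0,0]],[[-0.2,0,0],[0,0,0]]]}}

```text
t: 11.22
eef_pos: [560.7, 194.5, 86.9]
tcp_rot: [3.141, 0.002, 3.135]
ft_force: [0.7, 0.1, -0.2]
opening: 0.008
```

Call:
{"name": "drive_tool", "arguments": {"increments": [[[-0.2,0,0],[0,0,0]],[[-0.2,0,0],[0,0,0]],[[-0.2,0,0],[0,0,0]],[[-0.15,0,0],[0,0,0]],[[0,0,0],[0,0,0]]]}}

```text
t: 11.63
eef_pos: [582.7, 195.5, 86.2]
tcp_rot: [3.141, -0.0, 3.136]
ft_force: [-2.9, 2.7, -0.7]
opening: 0.004
```

Call:
{"name": "drive_tool", "arguments": {"increments": [[[-0.15,0,0],[0,0,0]],[[-0.1,0,0],[0,0,0]],[[-0.06,0,0],[0,0,0]],[[0,0,0],[0,0,0]]]}}

```text
t: 11.97
eef_pos: [592.0, 195.1, 86.2]
tcp_rot: [3.141, 0.0, 3.136]
ft_force: [-2.5, 1.4, -0.2]
opening: 0.007
```

Call:
{"name": "drive_tool", "arguments": {"increments": [[[0.4,0,0],[0,0,0]],[[0,0,-1],[0,0,0]],[[0.5,0,-0.8],[0,0,0]],[[1,0,0],[0,0,0]],[[1,0,0],[0,0,0]]]}}

```text
t: 12.38
eef_pos: [505.2, 195.2, 141.2]
tcp_rot: [3.14, 0.005, 3.135]
ft_force: [0.1, 0.3, -0.9]
opening: 0.002
```

Call:
{"name": "drive_tool", "arguments": {"increments": [[[1,0,0],[0,0,0]],[[1,0,0],[0,0,0]],[[1,0,0],[0,0,0]],[[0.2,0,0],[0,0,0]],[[0,0,0],[0,0,0]]]}}

```text
t: 12.8
eef_pos: [408.0, 196.0, 140.3]
tcp_rot: [3.141, 0.002, 3.137]
ft_force: [-0.1, 0.1, 0.5]
opening: 0.005
```

```bash
python3 look.py n3
```

```text
[409.49763861 196.1427969  140.16897073]
```

View pics/n3.png

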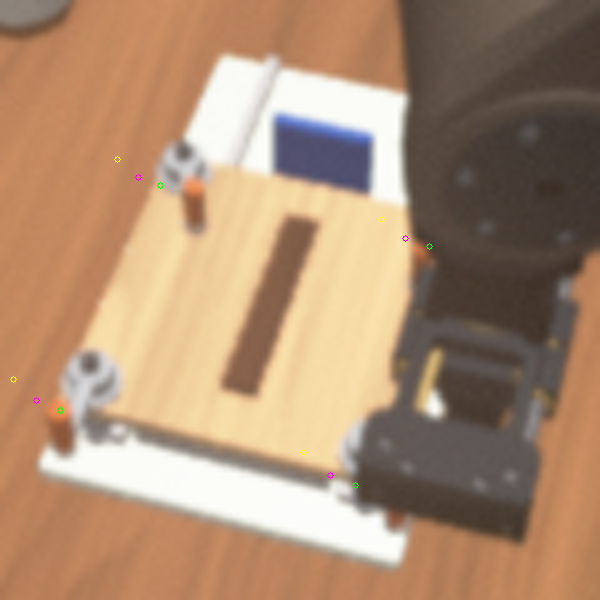

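FL's peg is on its halfway mark (60,408). Next is near left, to TCP x = 442.

Call:
{"name": "drive_tool", "arguments": {"increments": [[[0,0,0.8],[0,0,0]],[[0,0,1],[0,0,0]],[[0,0,0],[0,0,0]],[[-0.2,0,0],[0,0,0]],[[-0.2,0,0],[0,0,0]]]}}

```text
t: 13.27
eef_pos: [422.1, 196.0, 86.0]
tcp_rot: [3.141, 0.001, 3.136]
ft_force: [-6.6, 4.0, 1.3]
opening: 0.003
```

Call:
{"name": "drive_tool", "arguments": {"increments": [[[-0.2,0,0],[0,0,0]],[[-0.2,0,0],[0,0,0]],[[-0.1,0,0],[0,0,0]],[[-0.1,0,0],[0,0,0]],[[0,0,0],[0,0,0]]]}}

```text
t: 13.68
eef_pos: [439.8, 196.0, 86.5]
tcp_rot: [3.141, 0.001, 3.136]
ft_force: [-2.0, 1.3, -0.5]
opening: 0.006
```

Call:
{"name": "drive_tool", "arguments": {"increments": [[[-0.08,0,0],[0,0,0]],[[0,0,0],[0,0,0]],[[0.4,0,0],[0,0,0]],[[0,0,-1],[0,0,0]],[[0,0,-0.8],[0,0,0]]]}}

```text
t: 14.1
eef_pos: [428.9, 195.6, 140.1]
tcp_rot: [-3.141, -0.001, 3.136]
ft_force: [0.5, -0.7, 0.8]
opening: 0.005
```

Call:
{"name": "drive_tool", "arguments": {"increments": [[[-0.8,-1,0],[0,0,0]],[[-0.8,-1,0],[0,0,0]],[[-0.8,-1,0],[0,0,0]],[[-0.9,-1,0],[0,0,0]],[[-0.8,-0.9,0],[0,0,0]]]}}

```text
t: 14.52
eef_pos: [553.0, 45.7, 140.0]
tcp_rot: [-3.141, 0.002, 3.135]
ft_force: [-0.0, 0.2, -0.6]
opening: 0.002
```

Call:
{"name": "drive_tool", "arguments": {"increments": [[[0,0,0],[0,0,0]],[[0,0,0],[0,0,0]]]}}

```text
t: 14.68
eef_pos: [552.2, 46.3, 139.3]
tcp_rot: [-3.141, 0.001, 3.133]
ft_force: [-0.8, 1.0, -0.5]
opening: 0.002
```

```bash
python3 look.py n4
```

```text
[551.24560145  47.42858839 139.20563731]
```

View pics/n4.png

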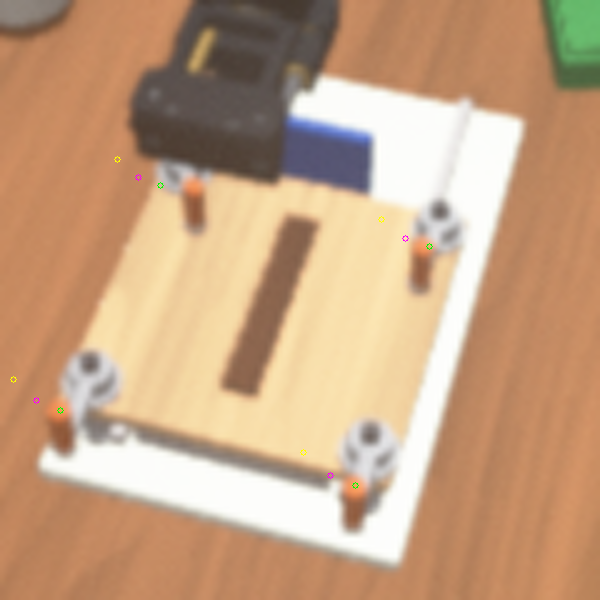

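NL, FL and NR are all near halfway. FR is last, to TCP x ≈ 591.

Call:
{"name": "drive_tool", "arguments": {"increments": [[[0,0,0.8],[0,0,0]],[[0,0,1],[0,0,0]],[[-0.2,0,0],[0,0,0]],[[-0.2,0,0],[0,0,0]],[[-0.2,0,0],[0,0,0]]]}}

```text
t: 15.15
eef_pos: [570.1, 48.6, 86.5]
tcp_rot: [3.142, 0.001, 3.137]
ft_force: [0.2, 0.3, 0.4]
opening: 0.005
```

Call:
{"name": "drive_tool", "arguments": {"increments": [[[-0.2,0,0],[0,0,0]],[[-0.2,0,0],[0,0,0]],[[-0.1,0,0],[0,0,0]],[[-0.1,0,0],[0,0,0]],[[0,0,0],[0,0,0]]]}}

```text
t: 15.57
eef_pos: [587.3, 48.5, 86.1]
tcp_rot: [3.141, -0.0, 3.136]
ft_force: [-3.2, 1.7, -0.7]
opening: 0.001
```

Call:
{"name": "drive_tool", "arguments": {"increments": [[[-0.13,0,0],[0,0,0]],[[0,0,0],[0,0,0]],[[0.4,0,0],[0,0,0]],[[0,0,-1],[0,0,0]],[[0,0,-0.8],[0,0,0]]]}}

```text
t: 15.98
eef_pos: [578.9, 47.8, 140.4]
tcp_rot: [-3.141, -0.0, 3.136]
ft_force: [0.9, 0.0, 0.2]
opening: 0.007
```

Call:
{"name": "drive_tool", "arguments": {"increments": [[[1,0,0],[0,0,0]],[[1,0,0],[0,0,0]],[[1,0,0],[0,0,0]],[[1,0,0],[0,0,0]],[[0,0,0],[0,0,0]]]}}

```text
t: 16.4
eef_pos: [454.7, 48.8, 139.9]
tcp_rot: [-3.141, -0.001, 3.136]
ft_force: [0.8, 0.2, 0.3]
opening: 0.011
```

```bash
python3 look.py n5
```

```text
[457.65202368  48.60649024 140.30916431]
```

View pics/n5.png

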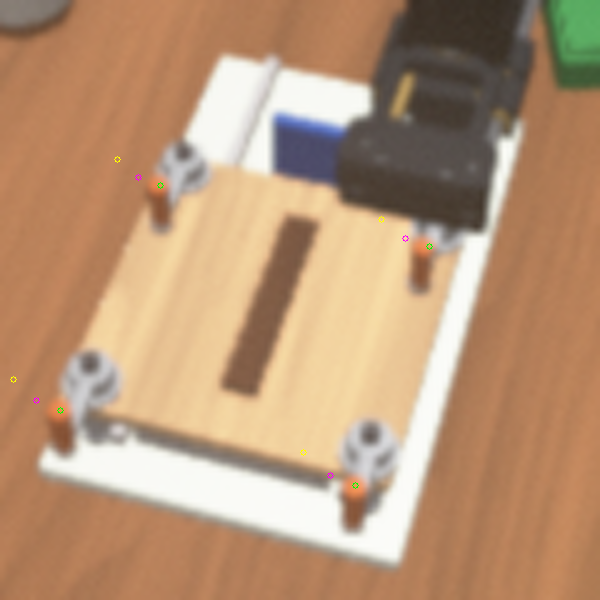

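All four pegs are at halfway. Now pass 2, starting with NR.

Call:
{"name": "drive_tool", "arguments": {"increments": [[[1,0,0],[0,0,0]],[[0,-0.1,0.8],[0,0,0]],[[0,0,1],[0,0,0]],[[-0.3,0,0],[0,0,0]],[[-0.3,0,0],[0,0,0]]]}}

```text
t: 16.87
eef_pos: [447.9, 45.6, 85.1]
tcp_rot: [3.141, -0.002, 3.136]
ft_force: [-4.3, -0.5, -2.9]
opening: 0.004
```

Call:
{"name": "drive_tool", "arguments": {"increments": [[[-0.2,0,0],[0,0,0]],[[-0.2,0,0],[0,0,0]],[[-0.2,0,0],[0,0,0]],[[-0.1,0,0],[0,0,0]],[[0,0,0],[0,0,0]]]}}

```text
t: 17.28
eef_pos: [468.9, 45.3, 86.1]
tcp_rot: [-3.141, 0.0, 3.136]
ft_force: [-3.5, -4.0, -0.6]
opening: 0.008
```

Call:
{"name": "drive_tool", "arguments": {"increments": [[[-0.05,0,0],[0,0,0]],[[-0.05,0,0],[0,0,0]],[[0,0,0],[0,0,0]]]}}

```text
t: 17.53
eef_pos: [470.4, 44.9, 86.0]
tcp_rot: [-3.141, -0.002, 3.136]
ft_force: [-8.1, -9.5, 0.9]
opening: 0.005
```

Call:
{"name": "drive_tool", "arguments": {"increments": [[[-0.05,0,0],[0,0,0]],[[-0.05,0,0],[0,0,0]],[[0,0,0],[0,0,0]]]}}

```text
t: 17.78
eef_pos: [472.0, 44.4, 85.8]
tcp_rot: [-3.14, -0.006, 3.136]
ft_force: [-14.9, -15.6, 2.8]
opening: 0.006
```

The force rises steeply at the stop. Next is FL.

Call:
{"name": "drive_tool", "arguments": {"increments": [[[0.4,0,0],[0,0,0]],[[0.1,0,-1],[0,0,0]],[[0,0,-0.8],[0,0,0]],[[-0.8,1,0],[0,0,0]],[[-0.8,1,0],[0,0,0]]]}}

```text
t: 18.2
eef_pos: [509.8, 105.6, 142.9]
tcp_rot: [3.141, 0.007, 3.133]
ft_force: [0.2, -0.7, -0.9]
opening: 0.002
```

Call:
{"name": "drive_tool", "arguments": {"increments": [[[-0.8,1,0],[0,0,0]],[[-0.8,1,0],[0,0,0]],[[-0.7,1,0],[0,0,0]],[[0,0,0],[0,0,0]],[[0,0,0],[0,0,0]]]}}

```text
t: 18.62
eef_pos: [578.2, 196.6, 140.3]
tcp_rot: [3.141, 0.003, 3.138]
ft_force: [-1.0, -0.3, -0.4]
opening: 0.006
```

```bash
python3 look.py n6
```

```text
[577.34636027 195.47645426 140.09530847]
```

View pics/n6.png

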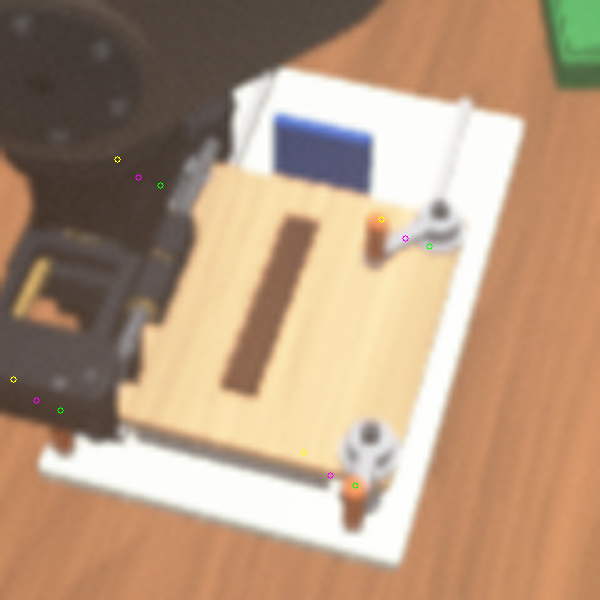

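NR is on its tight mark (378,222). Now FL.

Call:
{"name": "drive_tool", "arguments": {"increments": [[[0,0,0.8],[0,0,0]],[[0,0,1],[0,0,0]],[[-0.2,0,0],[0,0,0]],[[-0.3,0,0],[0,0,0]],[[-0.2,0,0],[0,0,0]]]}}

```text
t: 19.08
eef_pos: [598.9, 194.2, 86.6]
tcp_rot: [3.141, 0.0, 3.135]
ft_force: [-3.0, 0.5, -2.9]
opening: 0.006
```

Call:
{"name": "drive_tool", "arguments": {"increments": [[[-0.2,0,0],[0,0,0]],[[-0.2,0,0],[0,0,0]],[[-0.2,0,0],[0,0,0]],[[-0.15,0,0],[0,0,0]],[[0,0,0],[0,0,0]]]}}

```text
t: 19.5
eef_pos: [620.8, 193.8, 86.0]
tcp_rot: [-3.141, -0.001, 3.136]
ft_force: [-3.3, -4.1, 0.4]
opening: 0.004
```

Call:
{"name": "drive_tool", "arguments": {"increments": [[[-0.05,0,0],[0,0,0]],[[-0.05,0,0],[0,0,0]],[[0,0,0],[0,0,0]]]}}

```text
t: 19.75
eef_pos: [622.5, 193.2, 85.9]
tcp_rot: [-3.14, -0.003, 3.136]
ft_force: [-8.6, -8.5, 1.6]
opening: 0.005
```

Call:
{"name": "drive_tool", "arguments": {"increments": [[[0.4,0,0],[0,0,0]],[[0.1,0,-1],[0,0,0]],[[0.3,0,-0.8],[0,0,0]],[[1,0,0],[0,0,0]],[[1,0,0],[0,0,0]]]}}

```text
t: 20.17
eef_pos: [540.7, 195.2, 141.8]
tcp_rot: [3.14, 0.006, 3.135]
ft_force: [-0.3, 0.8, -0.8]
opening: 0.008
```

Call:
{"name": "drive_tool", "arguments": {"increments": [[[1,0,0],[0,0,0]],[[1,0,0],[0,0,0]],[[1,0,0],[0,0,0]],[[0.6,0.1,0],[0,0,0]],[[0,0,0],[0,0,0]]]}}

```text
t: 20.58
eef_pos: [429.4, 199.1, 140.7]
tcp_rot: [3.141, 0.002, 3.137]
ft_force: [1.1, 1.0, 0.4]
opening: 0.007
```

```bash
python3 look.py n7
```

```text
[431.53984568 199.19840465 140.73831249]
```

View pics/n7.png

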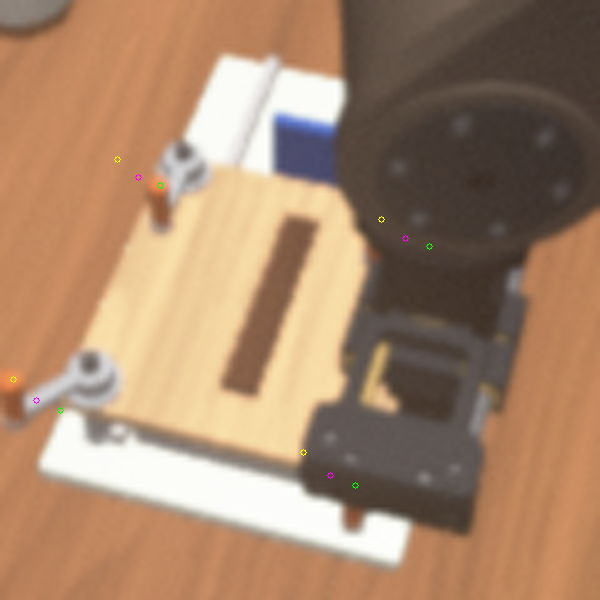

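FL is on its tight mark (13,380) and FR is still at halfway. Now NL, with a final x ≈ 473.

Call:
{"name": "drive_tool", "arguments": {"increments": [[[0.1,-0.1,0.8],[0,0,0]],[[0,0,1],[0,0,0]],[[-0.2,0,0],[0,0,0]],[[-0.3,0,0],[0,0,0]],[[-0.2,0,0],[0,0,0]]]}}

```text
t: 21.05
eef_pos: [451.1, 195.7, 86.0]
tcp_rot: [3.141, -0.0, 3.136]
ft_force: [-4.6, -0.9, -2.8]
opening: 0.003
```

Call:
{"name": "drive_tool", "arguments": {"increments": [[[-0.2,0,0],[0,0,0]],[[-0.2,0,0],[0,0,0]],[[-0.2,0,0],[0,0,0]],[[-0.15,0,0],[0,0,0]],[[0,0,0],[0,0,0]]]}}

```text
t: 21.47
eef_pos: [471.8, 194.7, 85.8]
tcp_rot: [-3.14, -0.002, 3.136]
ft_force: [-6.4, -6.3, -0.2]
opening: 0.008
```

Call:
{"name": "drive_tool", "arguments": {"increments": [[[-0.05,0,0],[0,0,0]],[[0,0,0],[0,0,0]],[[0.5,0,0],[0,0,0]],[[0,0,-1],[0,0,0]],[[0,0,-0.8],[0,0,0]]]}}

```text
t: 21.88
eef_pos: [459.0, 195.7, 141.0]
tcp_rot: [3.141, 0.001, 3.136]
ft_force: [1.3, 0.4, -0.5]
opening: 0.006
```

Call:
{"name": "drive_tool", "arguments": {"increments": [[[-0.8,-1,0],[0,0,0]],[[-0.8,-1,0],[0,0,0]],[[-0.8,-1,0],[0,0,0]],[[-0.8,-1,0],[0,0,0]],[[-0.7,-1,0],[0,0,0]]]}}

```text
t: 22.3
eef_pos: [577.2, 43.0, 141.0]
tcp_rot: [-3.142, 0.004, 3.136]
ft_force: [0.7, -0.1, 1.0]
opening: 0.005
```

Call:
{"name": "drive_tool", "arguments": {"increments": [[[0,0,0],[0,0,0]],[[0,0,0.8],[0,0,0]],[[0,0,1],[0,0,0]],[[0,0,0],[0,0,0]]]}}

```text
t: 22.63
eef_pos: [573.6, 44.5, 82.4]
tcp_rot: [3.141, -0.003, 3.135]
ft_force: [-0.1, -0.2, -0.8]
opening: 0.005
```

Call:
{"name": "drive_tool", "arguments": {"increments": [[[-0.3,0,0],[0,0,0]],[[-0.3,0,0],[0,0,0]],[[-0.25,0,0],[0,0,0]],[[-0.2,0,0],[0,0,0]],[[-0.2,0,0],[0,0,0]]]}}

```text
t: 23.05
eef_pos: [612.7, 44.4, 86.2]
tcp_rot: [-3.141, 0.001, 3.136]
ft_force: [-5.5, -4.6, 1.2]
opening: 0.004
```

Call:
{"name": "drive_tool", "arguments": {"increments": [[[-0.15,0,0],[0,0,0]],[[-0.1,0,0],[0,0,0]],[[-0.05,0,0],[0,0,0]],[[0,0,0],[0,0,0]]]}}

```text
t: 23.38
eef_pos: [620.4, 43.5, 85.6]
tcp_rot: [-3.14, -0.002, 3.136]
ft_force: [-7.6, -7.6, 2.6]
opening: 0.006
```

Call:
{"name": "drive_tool", "arguments": {"increments": [[[-0.05,0,0],[0,0,0]],[[0,0,0],[0,0,0]],[[0.5,0,0],[0,0,0]],[[0.1,0,-1],[0,0,0]],[[0,0,-1],[0,0,0]]]}}

```text
t: 23.8
eef_pos: [603.9, 44.7, 145.5]
tcp_rot: [3.142, -0.002, 3.136]
ft_force: [0.0, -0.6, 0.4]
opening: 0.003
```

Call:
{"name": "drive_tool", "arguments": {"increments": [[[0.5,-1,-1],[0,0,0]],[[1,-1,-1],[0,0,0]],[[1,-1,0],[0,0,0]],[[1,-1,0],[0,0,0]],[[1,-1,0],[0,0,0]]]}}

```text
t: 24.22
eef_pos: [476.9, -95.9, 198.4]
tcp_rot: [-3.14, 0.003, 3.137]
ft_force: [1.4, 0.1, -0.3]
opening: 0.004
```

Call:
{"name": "drive_tool", "arguments": {"increments": [[[0,-1,0],[0,0,0]],[[0,-1,0],[0,0,0]],[[0,-1,0],[0,0,0]],[[0,0,0],[0,0,0]],[[0,0,0],[0,0,0]]]}}

```text
t: 24.63
eef_pos: [477.3, -186.3, 197.6]
tcp_rot: [-3.141, 0.002, 3.133]
ft_force: [-0.6, 0.6, 0.1]
opening: 0.006
```

```bash
python3 look.py n8; python3 - <<'E'
from h import *
from cell import env
b=env.read_camera("top");cv2.imwrite("pics/t8.png",cv2.resize(b["pixels"][100:300,150:390],None,fx=3,fy=3,interpolation=cv2.INTER_CUBIC))
print(env.state()["ft_force"],env.state()["t"])
E
```

```text
[ 477.12718684 -185.22994214  197.491923  ]
[ 0.09085464 -0.62245821  0.04059853] 24.7333
```

View pics/n8.png

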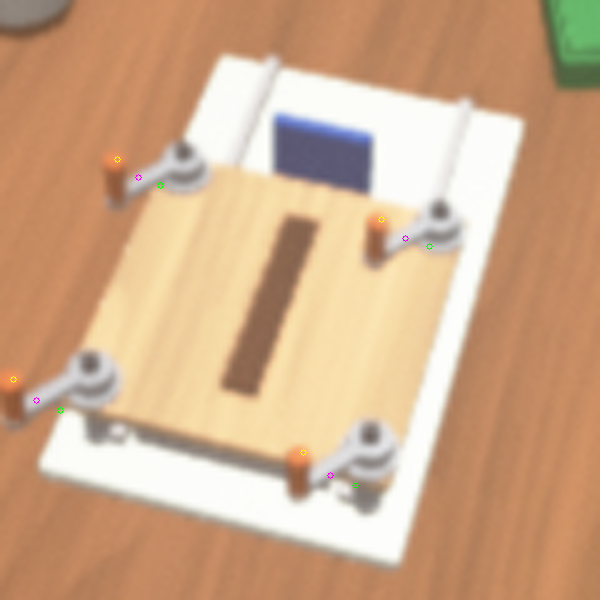

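View pics/t8.png

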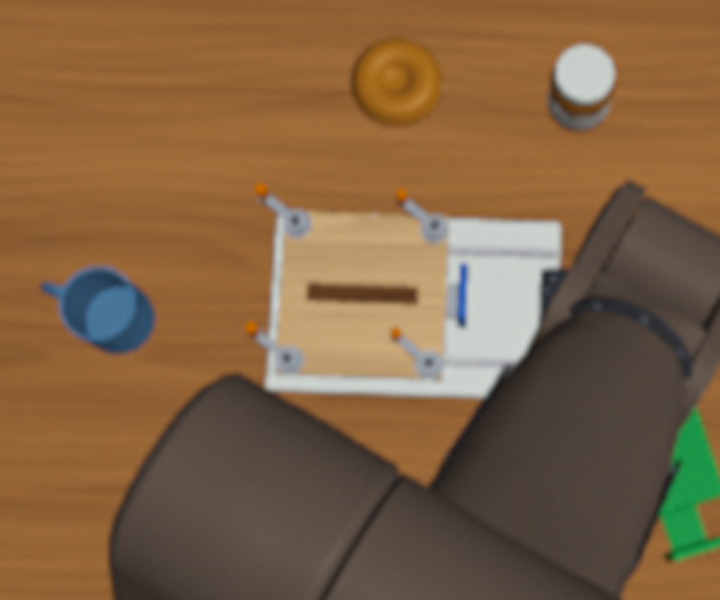

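All four pegs sit on their tight marks, and the mug, bagel and jar are where they were. I make one last check of the mould from both views before handing in.

```bash
python3 - <<'E'
from h import *
from cell import env
a=env.read_camera("side");b=env.read_camera("top")
for p,uv in((a,(260+324/5,180+123/5)),(b,(150+462.5/3,100+294/3))):
    r=least_squares(lambda q:(proj(p,[q[0],q[1],88.])-uv).ravel(),[535,-30]); print(r.x-[535,81.7])
env.job_done()
E
```

```text
[   2.74989183 -109.39035011]
[  -4.48181637 -107.88255663]
the job is handed in; nothing more can be done
```

I slid the steel mould home against the end stop and tightened all four lever nuts in crisscross order in two passes. I then moved the arm clear and handed the job in at about 25 s of the 72 s limit. No verdict was reported.

- **Mould:** the push ended with the force jumping from 7 to 37 N where the stop was expected. Before hand-in, the push plate's middle measured press y = -109.4 mm (side view) and -107.9 mm (top view), against -108 when home.
- **Mould, sideways:** the two views disagreed, at +2.7 and -4.5 mm. Both are within the 8 mm allowed, and the rails limit sideways movement to about 4 mm.
- **First pass:** near right, far left, near left, far right. The pictures showed about 0.7 rad each, with near right a little further at about 0.78.
- **Second pass:** near right, far left, near left, far right, each pushed until the force rose at its stop. In the final side view all four pegs sat on their marks for 1.4 rad.
- **Bystanders:** the mug, bagel and jar looked unmoved in the last top view. The box was outside that crop, so I did not re-check it, but the arm's path stayed well clear of it.

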